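# Mesh the grinding cup with its blender base and hold it down to run

## Task

Pick up the closed steel grinding cup by its body and set it, blade end down as it stands, into the collar of the blender base: turn it until its four splines mesh with the four keyways, slide it home, and press it down so that the sprung run-switch tabs are pushed fully in. Keep it so: finish still gripping the cup and pressing it down against the springs, without letting go. Leave the pot, the nested bowls and the spoon where they are.

Things in the scene. Friction and masses are not known exactly. Their poses are not given: they have to be found in the camera images.
- cup: Closed grinding cup standing blade end down: plain steel cylinder on a wider black blade ring; loose, 240 to 375 g, 125 mm high. Origin: centre of its underside, z up its axis. From the underside up: ring 72 mm in diameter to 28 mm, shoulder narrowing to 48 mm, then the straight body 58 mm in diameter to the flat top.
- cup_grip (a point): Point on the cup's axis 92 mm above its underside, 33 mm below its top: a good height for the grasp from above, round the 58 mm body.
- cup_spline (a point): Foot of the cup's +x spline, 38 mm from the axis, level with the underside. Four equal upright round-ended splines stand on the blade ring, along the cup's +x, +y, -x and -y axes: 10 mm wide, 24 mm tall from the underside, reaching out to 43 mm from the axis. Any quarter turn is as good.
- base: Blender motor base: round white plastic housing, 130 mm in diameter at the foot, 106 mm at the top, 110 mm high; fast on the trolley by suction feet. Origin: centre of its underside, z up. In its top is an open collar 75 mm in bore with four keyways 13 mm wide (mouths rounded, 3 mm), cut out to 44.5 mm from the axis, along the base's +x, +y, -x and -y axes. A lamp is on its -x side.
- base_mouth (a point): Centre of the collar's mouth, level with the base's top rim, 110 mm above the trolley. Splines out of line: the cup's underside rests on the rim, level with this point. Meshed, the cup slides 20 mm down until the splines rest on the switch tabs; pressed fully, its underside is 26 mm below this point.
- run_switch (a joint): Travel of the press-to-run switch, four joined grey tabs, one at the bottom of each keyway: 0 = up, 0.006 m = fully pressed. A spring pushes up with 6 N when up and 12 N when fully pressed, so the cup's own weight does not move it. Only the meshed cup's splines reach it.
- pot: Bystander: clean aluminium pot, 176 mm across the rim, 100 mm high, with two side handles (230 mm over both). Origin: centre of its underside.
- bowl: Bystander: the larger of two nested grey plastic bowls, 170 mm across, 60 mm high. Origin: centre of its underside.
- bowl_small: Bystander: the smaller bowl, 144 mm across, 60 mm high, nested in the larger. Origin: centre of its underside.
- spoon: Bystander: steel spoon about 200 mm long, lying flat on the trolley's far side. Origin: underside of its middle; its length is along its x.
Things that resemble listed ones, but are neither listed nor needed, are in the scene too. Of the things shaped like the cup, the steel one is meant.

How it is judged:
By the outcome, as a careful person would: the job done as asked, in the order asked, and still so for the second after the job is handed in, while the arm keeps its last pose, push and grip.
It also fails if it takes over 38 s, if anything falls off the work surface, if the arm or the gripper's body presses on something with over 40 N, if the wrist force passes 120 N, or if a joint passes its speed limit or range.

## Robot

A 6-joint arm with a two-finger parallel gripper is mounted at the origin on the work surface. World frame = base frame: x ahead of the robot, y to its left, z up, the work surface at z = 0. Lengths are in m, angles in rad, forces in N, time in s.
With the tool pointing down it reaches from about 0.35 to 0.875 m from the base axis. Payload 4.2 kg.
Tool frame: the origin (TCP) lies between the finger pads, 19 mm behind the fingertips; this is the grasp point; z points along the fingers, y is the line along which they close (so a half turn about z gives the same grasp; the last joint's range is limited). The gripper opens to 87 mm and grips with 3 to 60 N. Pads are 19 mm wide; open, the fingers measure 117 mm over their backs; the gripper's body (75 mm by 190 mm) begins 51 mm behind the grasp point.
Start: joints at [-1.048, 0.385, 0.008, 0, -1.194, -0.259], TCP at [0.163, -0.603, 0.241] pointing down, gripper open.
Joint ranges: [-3.14, 3.14], [-1.21, 2.06], [-1.07, 1.41], [-3.16, 2.05], [-2.99, -0.16], [-3.1, 3.1]. Speed limits (rad/s): [2.79, 2.79, 3.14, 3.14, 3.14, 3.14].

## Interface

Orientations are given as a unit quaternion [x, y, z, w].
In Python, from bench import * gives the robot as it stands. The module is installed in compiled form; this text tells all that it offers. Calls block until the motion is done:
- reach(position, orientation): joint-space move of the TCP to a pose.
- servo_line(position, orientation=None, velocity=0.15): straight line of the TCP; orientation=None keeps the orientation; velocity is the mean speed in m/s.
- move_joints(angles): joint-space move.
- command_gripper(opening): finger opening in m; the grip force is fixed at half the most; returns when the fingers have stopped.
- sleep(seconds).
- inverse_kinematics(position, orientation): joint angles nearest the present ones, or None.
- camera(name): name is "scene" or "top" or "wrist"; returns a dict with "image" (420x560x3 uint8, red, green, blue), "intrinsics" (3x3 intrinsics, pixels), "R" (3x3) and "t" (3): a world point X has camera coordinates R X + t. Camera axes: x right, y down, z forward; pixel columns grow to the right and rows downward; lengths in m; the calibration is good to about 2 mm. A picture is of the moment at which its call begins. There is no depth.
A pose or a line that the arm cannot do raises IKError and nothing moves.
- sign_off(): hands the job in; it is judged then, once.
Readings, each from a call of its own:
- get_time_s(): time.
- get_qpos(): joint angles.
- get_joint_vel(): joint speeds.
- get_joint_torque(): joint torques, N m.
- get_position(): TCP position.
- get_tool_rot(): TCP orientation.
- get_contact_force(): force on the tool from outside, world axes, zero at the start.
- get_torque(): the same for the moment, N m.
- get_finger_gap(): finger opening in m.
- get_grasp_force(): force on a finger pad.
Only numpy, scipy, OpenCV 4.12 (cv2) and the standard library are available. Lean on these libraries where they do the work, as an engineer would, in place of code of your own. Each camera call takes 0.05 s, during which the arm holds its last target. There are 200 camera calls.

## Working session

There is one attempt and no reset: what is moved stays moved. The work goes in short steps, each a Python script; the robot and the scene stay as the last script left them, time stands still between calls to the robot, and variables do not carry over. Pictures are saved under pics/ and viewed, at most 10 in all, crops included, and the job is handed in when it is done.

```bash
mkdir -p pics
python3 - <<'E'
from bench import *
import cv2,numpy as np,pickle
d={n:camera(n) for n in("scene","top")}
pickle.dump(d,open("c0.pkl","wb"))
im=np.hstack([d["scene"]["image"],d["top"]["image"]])
for n in d:
    cv2.imwrite(f"pics/{n}0.png",cv2.resize(d[n]["image"][:,:,::-1],(784,588),interpolation=cv2.INTER_CUBIC))
    print(n,d[n]["intrinsics"],d[n]["R"],d[n]["t"])
print(get_time_s(),get_tool_rot(),get_contact_force())
E
```

```text
scene [[474.9454832    0.         281.85981341]
 [  0.         474.9454832  205.30912339]
 [  0.           0.           1.        ]] [[-0.18569879  0.982507   -0.01399868]
 [ 0.84177816  0.15171898 -0.51806455]
 [-0.50687818 -0.10798775 -0.85522696]] [ 0.11077406 -0.42347016  1.52372306]
top [[429.65181136   0.         274.53934385]
 [  0.         429.65181136 204.90920746]
 [  0.           0.           1.        ]] [[-0.02246902 -0.99965237 -0.01379436]
 [-0.99842958  0.02314551 -0.05101627]
 [ 0.05131782  0.01262641 -0.99860255]] [0.02564303 0.56060345 1.15857792]
0.1 [-1.31429184e-01  9.91325093e-01  9.47469622e-04 -1.78240615e-04] [ 0.4023421  -0.95511518  0.54209123]
```

View pics/scene0.png

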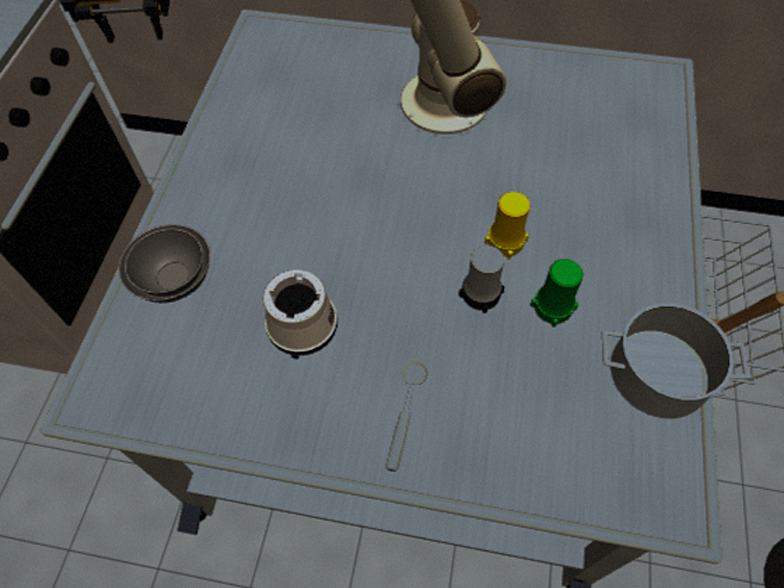

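View pics/top0.png

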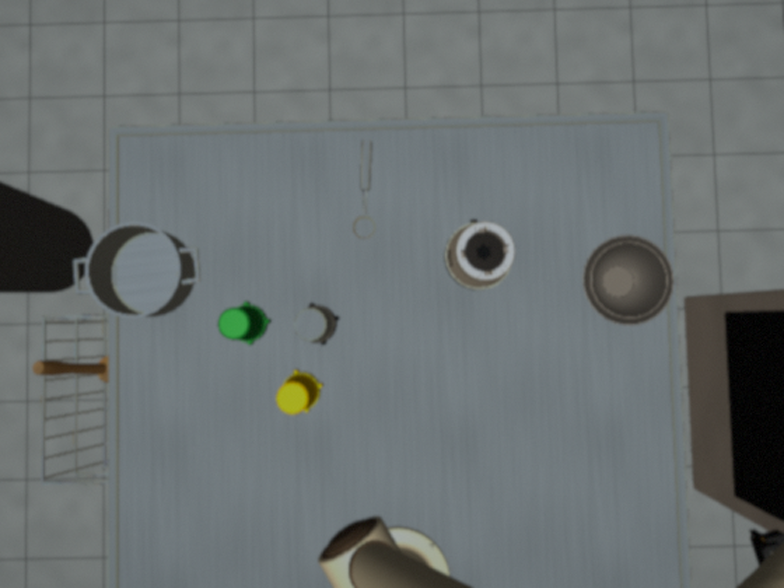

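The scene view (784 px wide) shows the steel cup at (487,265), between the yellow one at (512,205) and the green one at (565,272). The base collar is at (297,298). In the top view the steel cup's top is at (312,323) and the collar at (485,250). I'll localize both, then take close wrist views.

```bash
cat > h.py <<'E'
from bench import *
import cv2,numpy as np,pickle
from scipy.spatial.transform import Rotation as Ro
def ray(c,uv,z):
    d=c["R"].T@np.linalg.solve(c["intrinsics"],[uv[0],uv[1],1]); o=-c["R"].T@c["t"]
    return (o+d*(z-o[2])/d[2])
def proj(c,X):
    p=c["intrinsics"]@(c["R"]@np.array(X)+c["t"]); return p[:2]/p[2]
def down(yaw): # tool down, tool y (closing line) at angle yaw+90 deg; x at yaw
    return (Ro.from_euler('z',yaw)*Ro.from_euler('x',np.pi)).as_quat()
E
python3 - <<'E'
from h import *
d=pickle.load(open("c0.pkl","rb"))
for n,pts in {"top":dict(steel=(314,323,.125),green=(235,323,.125),yellow=(292,398,.125),base=(484,250,.11)),"scene":dict(steel=(487,260,.125),green=(566,273,.125),yellow=(513,204,.125),base=(297,295,.11))}.items():
    for k,(u,v,z) in pts.items(): print(n,k,ray(d[n],(u/1.4,v/1.4),z).round(3))
E
```

```text
top steel [0.494 0.137 0.125]
top green [0.498 0.277 0.125]
top yellow [0.364 0.178 0.125]
top base [ 0.618 -0.168  0.11 ]
scene steel [0.497 0.146 0.125]
scene green [0.5   0.281 0.125]
scene yellow [0.367 0.178 0.125]
scene base [ 0.616 -0.164  0.11 ]
```

Run:
```python
from h import *
c=camera("wrist");T=Ro.from_quat(get_tool_rot()).as_matrix();p=np.array(get_position())
print("cam in tool",T.T@(-c["R"].T@c["t"]-p),"\naxes in tool (rows)",(c["R"]@T).round(3),c["intrinsics"][0,0],p)
from math import pi
for nm,P in (("base",[.618,-.166]),("cup",[.495,.141])):
  for y in np.arange(-180,180,30):
    q=inverse_kinematics([*P,.30],down(np.radians(y))); print(nm,y,None if q is None else np.round(q,2))
```

```text
cam in tool [ 0.08006151  0.00097757 -0.14328182] 
axes in tool (rows) [[ 0.     1.     0.   ]
 [-0.958  0.    -0.287]
 [-0.287 -0.     0.958]] 353.1649266047811 [ 0.16286476 -0.60296815  0.24039721]
base -180 [-0.01  0.38  0.15 -0.   -1.34 -1.56]
base -150 [-0.01  0.38  0.15  0.   -1.34 -1.04]
base -120 [-0.01  0.38  0.15  0.   -1.34 -0.51]
base -90 [-0.01  0.38  0.15  0.   -1.34  0.01]
base -60 [-0.01  0.38  0.15  0.   -1.34  0.53]
base -30 [-0.01  0.38  0.15  0.   -1.34  1.06]
base 0 [-0.01  0.38  0.15  0.   -1.34  1.58]
base 30 [-0.01  0.38  0.15  0.   -1.34  2.1 ]
base 60 [-0.01  0.38  0.15  0.   -1.34  2.63]
base 90 None
base 120 [-0.01  0.38  0.15  0.   -1.34 -2.61]
base 150 [-0.01  0.38  0.15 -0.   -1.34 -2.08]
cup -180 [ 0.59  0.16 -0.16 -0.   -1.26 -2.16]
cup -150 [ 0.59  0.16 -0.16 -0.   -1.26 -1.64]
cup -120 [ 0.59  0.16 -0.16  0.   -1.26 -1.12]
cup -90 [ 0.59  0.16 -0.16  0.   -1.26 -0.59]
cup -60 [ 0.59  0.16 -0.16  0.   -1.26 -0.07]
cup -30 [ 0.59  0.16 -0.16  0.   -1.26  0.45]
cup 0 [ 0.59  0.16 -0.16  0.   -1.26  0.98]
cup 30 [ 0.59  0.16 -0.16  0.   -1.26  1.5 ]
cup 60 [ 0.59  0.16 -0.16  0.   -1.26  2.02]
cup 90 [ 0.59  0.16 -0.16  0.   -1.26  2.55]
cup 120 [ 0.59  0.16 -0.16  0.   -1.26  3.07]
cup 150 [ 0.59  0.16 -0.16  0.   -1.26 -2.69]
```

Run:
```python
from h import *
V={}
for nm,P,z,off,y in (("base",[.617,-.166],.24,.05,-90),("cup",[.495,.141],.25,-.015,-60)):
    a=np.radians(y); reach([P[0]-off*np.cos(a),P[1]-off*np.sin(a),z],down(a)); sleep(.3)
    V[nm]=camera("wrist"); print(get_time_s(),get_position())
pickle.dump(V,open("c1.pkl","wb"))
for n in V: print(proj(V[n],[.617,-.166,.11]),proj(V[n],[.495,.141,.125]))
im=np.vstack([cv2.resize(V["base"]["image"],(400,300)),cv2.resize(V["cup"]["image"],(400,300))])
for n in V: cv2.imwrite(f"pics/w_{n}.png",cv2.convertScaleAbs(cv2.resize(V[n]["image"][:,:,::-1],(784,588),interpolation=cv2.INTER_CUBIC),alpha=1.5))
```

```text
2.8667 [ 0.6169406  -0.11631954  0.24000468]
4.2667 [0.5028267  0.12742608 0.24980597]
[276.53647234 145.67870048] [402.29276856 466.20735302]
[ 358.75533886 -314.72364194] [277.22751375 227.90903223]
```

View pics/w_base.png

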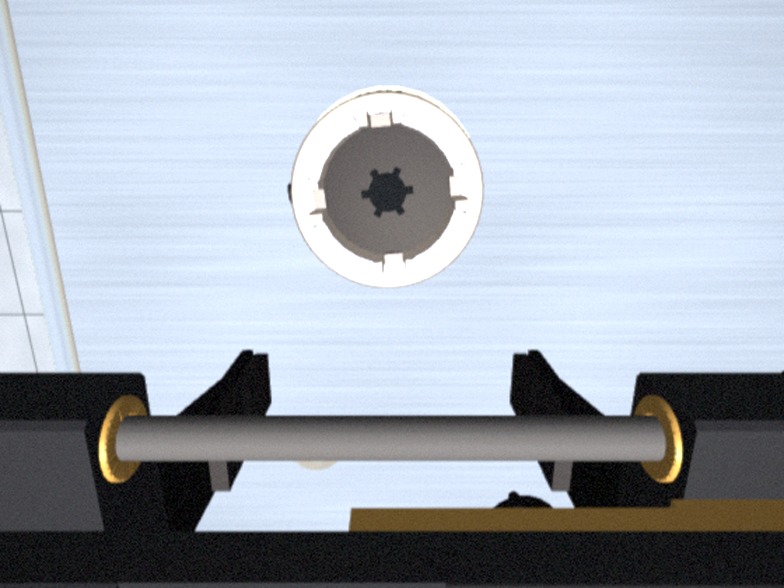

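View pics/w_cup.png

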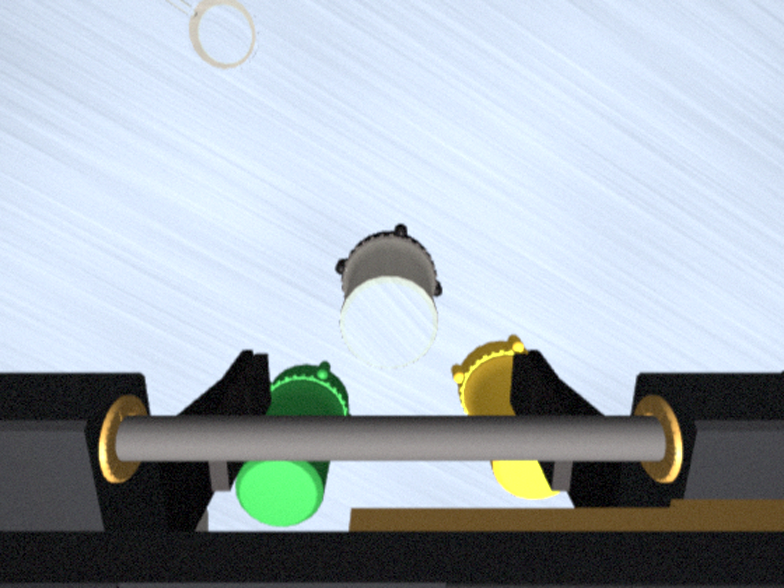

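The base's keyways appear at about (380,120), (458,187), (393,260) and (319,200). The cup's splines are at (341,266), (400,231) and (438,289), with its top at (389,322). I'll enlarge crops to measure them properly.

Run:
```python
from h import *
V=pickle.load(open("c1.pkl","rb"))
b=V["base"]["image"][55:215,195:355]; c=V["cup"]["image"][140:280,220:340]
g=cv2.createCLAHE(3,(2,2)).apply(cv2.cvtColor(b,cv2.COLOR_RGB2GRAY)); 
g2=cv2.convertScaleAbs(cv2.cvtColor(c,cv2.COLOR_RGB2GRAY),alpha=1.4)
A=cv2.resize(g,None,fx=2.5,fy=2.5,interpolation=cv2.INTER_CUBIC);B=cv2.resize(g2,(343,400),interpolation=cv2.INTER_CUBIC)
cv2.imwrite("pics/crop.png",np.hstack([A,B]))
# cup dark blobs
G=cv2.cvtColor(V["cup"]["image"],cv2.COLOR_RGB2GRAY)
m=np.zeros_like(G); m[150:225,230:325]=(G[150:225,230:325]<45)*255
n,l,s,ce=cv2.connectedComponentsWithStats(m)
for i in range(1,n):
    if s[i,4]>5: print(s[i],ce[i], ray(V["cup"],ce[i],.024)[:2])
```

```text
[266 160  27  10  97] [282.09278351 165.69072165] [0.50760628 0.10922407]
[261 169   4   3   9] [262.55555556 170.11111111] [0.52310279 0.12354123]
[294 171   4   3   9] [295.44444444 172.11111111] [0.49197643 0.10808307]
[256 173   3   3   6] [257.         173.83333333] [0.52625718 0.12993259]
[240 185   8  11  42] [243.14285714 189.69047619] [0.53080925 0.15236318]
[311 202   4   9  26] [312.65384615 206.42307692] [0.4565415  0.13111507]
```

View pics/crop.png

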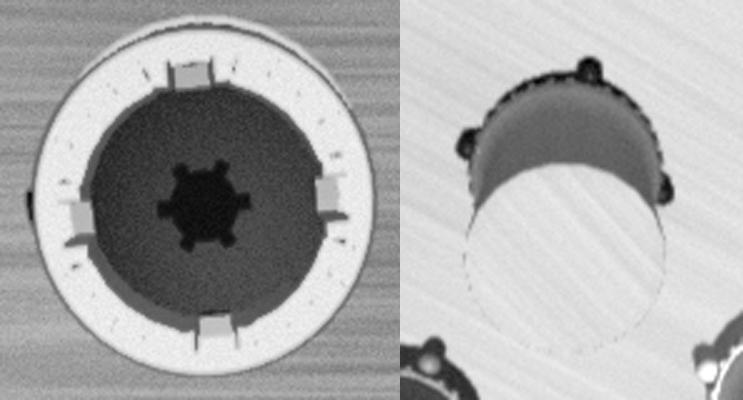

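Run:
```python
from h import *
from scipy.optimize import least_squares
V=pickle.load(open("c1.pkl","rb"))
def fit(P,r0=None):
    f=lambda p:np.hypot(P[:,0]-p[0],P[:,1]-p[1])-p[2]
    s=least_squares(f,[*P.mean(0),.04],loss='soft_l1',f_scale=.0007); return s.x,np.sqrt(np.mean(s.fun**2))
b=V["base"]; c=V["cup"]
cb=lambda u,v:(195+(u+.5)/2.5-.5,55+(v+.5)/2.5-.5)
cc=lambda u,v:(220+(u-400+.5)/2.858-.5,140+(v+.5)/2.857-.5)
# base outer rim: bright mask
G=cv2.cvtColor(b["image"],cv2.COLOR_RGB2GRAY).astype(float)
def radial(G,c0,rlo,rhi,sign,angs):
    out=[]
    r=np.arange(rlo,rhi,.1)
    S=cv2.GaussianBlur(G,(0,0),.7).astype(np.float32)
    for a in angs:
        x=(c0[0]+r*np.cos(a)).astype(np.float32)[None];y=(c0[1]+r*np.sin(a)).astype(np.float32)[None]
        p=cv2.remap(S,x,y,cv2.INTER_LINEAR)[0]; g=np.gradient(p)*sign; i=g.argmax(); out.append((x[0,i],y[0,i]))
    return out
A=np.radians(np.arange(0,360,4))
c0=cb(204,201)
for nm,lo,hi,s in(("outer",62,73,-1),("bore",38,56,1)):
    pts=radial(G,c0,lo,hi,s,A); P=np.array([ray(b,p,.11)[:2] for p in pts]); print(nm,fit(P))
    if nm=="outer": B=fit(P)[0][:2]
t=[ray(b,cb(*p),.09)[:2] for p in((191,75),(327,194),(215,327),(82,217))]
for i in range(4):
    d=t[i]-B; print("tab",np.hypot(*d),np.degrees(np.arctan2(d[1],d[0]))%90)
for i in range(2):
    d=t[i]-t[i+2]; print("pair",np.degrees(np.arctan2(d[1],d[0]))%90, (t[i]+t[i+2])/2)
G=cv2.cvtColor(c["image"],cv2.COLOR_RGB2GRAY).astype(float)
c0=cc(565,258)
pts=radial(G,c0,30,40,1,A[(np.degrees(A)>10)&(np.degrees(A)<170)]) # outside brighter/darker unknown
pu=radial(G,c0,28,40,-1,A[(np.degrees(A)>200)&(np.degrees(A)<340)])
P=np.array([ray(c,p,.125)[:2] for p in pu]);print("cup top upper",fit(P))
e=[ray(c,cc(*p),.125)[:2] for p in((464,258),(665,258),(565,162),(565,354))]
print("extremes",(e[0]+e[1])/2,(e[2]+e[3])/2,np.linalg.norm(e[0]-e[1]),np.linalg.norm(e[2]-e[3]))
C=(e[0]+e[1])/4+(e[2]+e[3])/4
for z in (.024,.012):
  t=[ray(c,cc(*p),z)[:2] for p in((467,143),(589,68),(666,188))]
  for x in t:
    d=x-C;print(z,"spl",np.hypot(*d),np.degrees(np.arctan2(d[1],d[0]))%90)
  d=t[0]-t[2];print("pair",np.degrees(np.arctan2(d[1],d[0]))%90,np.hypot(*d),(t[0]+t[2])/2)
```

```text
outer (array([ 0.61736987, -0.17096704,  0.05116941]), np.float64(0.00022740222117288947))
bore (array([ 0.61732984, -0.1709538 ,  0.03731615]), np.float64(0.0017545705041717373))
tab 0.04028067939346494 5.549707071298656
tab 0.04023809243898854 5.205634835935683
tab 0.04063241473213488 5.286036911209834
tab 0.040014045339234944 5.288874628378996
pair 5.417298893180771 [ 0.61744594 -0.17078317]
pair 5.247138538135118 [ 0.61725565 -0.17094826]
cup top upper (array([0.49390747, 0.14260938, 0.02778676]), np.float64(0.00019133900802667671))
extremes [0.494114   0.14252527] [0.49358125 0.14317847] 0.05661584829715985 0.05740312205669925
0.024 spl 0.038181808619375805 14.500716602362221
0.024 spl 0.03932206364717366 17.089811902598953
0.024 spl 0.03896289966256819 19.016807389334616
pair 16.78163657372023 0.07708481260694106 [0.49391217 0.14128414]
0.012 spl 0.038728684262217004 18.959262711690823
0.012 spl 0.03756203023971778 16.060742492367865
0.012 spl 0.040916228079938846 14.720486634748141
pair 16.781636573720206 0.07959047130990042 [0.49237483 0.14394478]
```

Base: centre (0.6174, -0.1709), yaw 5.3°, and the measured bore radius of 37.3 mm matches the stated 37.5. Cup: centre (0.494, 0.1427), yaw 16.8°. Next I grasp it, lift it and carry it over the collar.

Run:
```python
from h import *
C=np.array([.4939,.1426]);B=np.array([.6174,-.1709]);g=np.radians(-60);p=g+np.radians(5.3-16.8)
reach([*C,.16],down(g)); servo_line([*C,.092],velocity=.1)
print(get_time_s(),get_position(),get_contact_force())
command_gripper(.045); sleep(.2)
print("gap",get_finger_gap(),get_grasp_force(),get_contact_force())
servo_line([*C,.25],velocity=.2); sleep(.2)
print(get_time_s(),"lift",get_finger_gap(),get_contact_force())
reach([*B,.25],down(p)); servo_line([*B,.218],velocity=.1); sleep(.3)
print(get_time_s(),get_position(),get_finger_gap(),"F",get_contact_force(),get_torque())
V={n:camera(n) for n in("wrist","scene","top")};pickle.dump(V,open("c2.pkl","wb"))
X=[*B,.13]
L=[]
for n in("wrist","scene"):
    u,v=map(int,proj(V[n],X)); u=min(max(u,90),470);v=min(max(v,90),330)
    L.append(cv2.resize(V[n]["image"][v-90:v+90,u-90:u+90,::-1],(400,400),interpolation=cv2.INTER_CUBIC))
cv2.imwrite("pics/held.png",cv2.convertScaleAbs(np.hstack(L),alpha=1.4))
```

```text
5.5583 [0.49462842 0.14291251 0.0928882 ] [ 0.38840912 -0.29736282  0.48487317]
gap 0.057155163643438055 29.982755155033374 [2.35852423 0.81535334 2.17016626]
7.525 lift 0.05679196398223754 [-0.54136162 -0.73697079 -3.32481859]
9.5667 [ 0.61770017 -0.17090227  0.21871429] 0.05746462006975073 F [-0.06445354  0.79420846 -3.52525755] [0.04991102 0.11181713 0.01987142]
```

View pics/held.png

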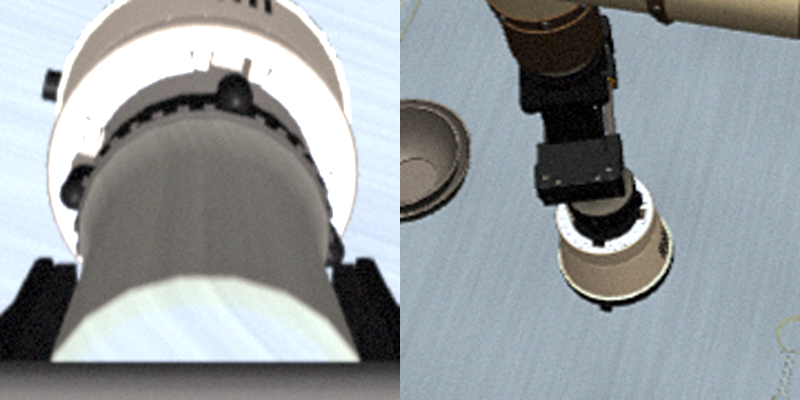

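The cup is held, weighing about 3.4 N, and its splines line up with the keyways in the wrist view. Now a guarded descent.

```bash
cat >> h.py <<'E'
def guard(xy,q,z0,z1,lim,step=.002,v=.04):
    "step down until the upward force (above the held weight) exceeds lim"
    z=z0
    while z>z1+1e-6:
        z=max(z-step,z1); servo_line([*xy,z],q,velocity=v)
        f=get_contact_force()+np.array([0,0,3.4])
        if z<.206: print(f"{z:.4f}",f.round(1),end="; ")
        if f[2]>lim: break
    print("\nt",get_time_s(),get_position().round(4) if hasattr(get_position(),'round') else get_position(),get_torque())
    return z
E
python3 - <<'E'
from h import *
p=np.radians(-71.5)
guard([.6174,-.1709],down(p),.218,.188,8)
E
```

```text
0.2040 [-0.9  0.3 -0.4]; 0.2020 [ 0.3  0.1 -0. ]; 0.2000 [-0.3 -0.9 -0.3]; 0.1980 [ 0.8 -0.7  0.4]; 0.1960 [ 1.4 -1.2 -1.2]; 0.1940 [ 1.3 -2.5 -0. ]; 0.1920 [ 1.9 -1.9  0. ]; 0.1900 [ 2.1 -2.  -0.2]; 0.1880 [ 1.  -2.4 -0.5]; 
t 13.4667 [ 0.6176 -0.171   0.1879] [-0.73999583 -0.63998351  0.03639353]
```

It is meshed and 14 mm in. Next I press against the springs until it bottoms out.

Run:
```python
from h import *
p=np.radians(-71.5)
guard([.6178,-.1714],down(p),.188,.170,19,step=.001)
sleep(.5); print(get_contact_force()+np.array([0,0,3.4]),get_position(),get_finger_gap(),get_grasp_force())
V={n:camera(n) for n in("wrist","scene")};pickle.dump(V,open("c3.pkl","wb"))
L=[]
for n in("wrist","scene"):
    u,v=map(int,proj(V[n],[.6174,-.1709,.12])); u=min(max(u,90),470);v=min(max(v,90),330)
    L.append(cv2.resize(V[n]["image"][v-90:v+90,u-90:u+90,::-1],(400,400),interpolation=cv2.INTER_CUBIC))
cv2.imwrite("pics/press.png",cv2.convertScaleAbs(np.hstack(L),alpha=1.4))
```

```text
0.1870 [ 1.8 -1.8 -0.4]; 0.1860 [ 1.8 -0.8  0.7]; 0.1850 [ 0.6 -0.5 -0.8]; 0.1840 [ 1.6 -0.4  0.4]; 0.1830 [ 1.2 -0.1 -0.4]; 0.1820 [-0.6  0.7  1.5]; 0.1810 [-0.6  0.5  5.4]; 0.1800 [-1.6  0.3  7.8]; 0.1790 [-1.7  0.4  8.7]; 0.1780 [-1.7  0.9  8.1]; 0.1770 [-2.7  1.2  9.6]; 0.1760 [-2.4  1.  10.8]; 0.1750 [-1.9  0.4 11.9]; 0.1740 [-4.9  2.7 14.7]; 0.1730 [-5.   2.6 17.5]; 0.1720 [-5.9  3.4 19.8]; 
t 17.4667 [ 0.6181 -0.1716  0.176 ] [ 0.92854363  2.2522955  -0.06587311]
[-5.11499554  2.53523214 20.57714669] [ 0.61808018 -0.17161815  0.17604797] 0.05726179337635007 30.00262224173639
```

View pics/press.png

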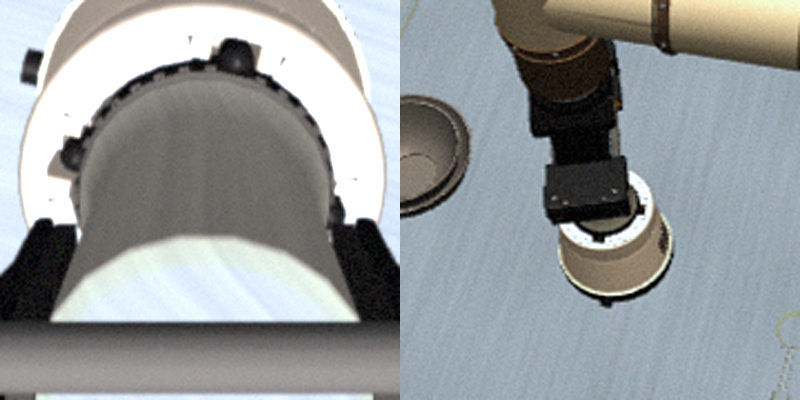

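The TCP stopped at 0.176, which is exactly 92 mm above an underside 26 mm below the rim. The stiffness rises sharply there, so it has bottomed, and about 20 N holds steady against the 12 N spring. The picture shows the splines sunk in their keyways. One quick check that it stays steady, then I hand in.

Run:
```python
from h import *
a=pickle.load(open("c2.pkl","rb"))["wrist"];b=camera("wrist")
for c in(a,b): # the knob beside the base, -y/+x side
    u,v=map(int,proj(c,[.6174,-.1709,.12]));u=min(max(u,90),470);v=min(max(v,90),330)
    r=c["image"][v-90+22:v-90+45,u-90+8:u-90+28].reshape(-1,3).astype(int); print(r[r.sum(1).argmin()],r[(r.max(1)-r.min(1)).argmax()])
f=get_contact_force();z=get_position()[2];print(f,z,get_finger_gap(),get_time_s())
if f[2]>13 and abs(z-.176)<.0012: sign_off(); print("signed")
```

```text
[5 6 7] [160 174 189]
[17 10  8] [162 175 191]
[-5.15835694  3.98564443 17.47141379] 0.17602291048856353 0.05715389870107768 18.1167
the job is handed in; nothing more can be done
signed
```

I handed the job in at 18.1 s with the steel cup meshed in the collar and pressed to the bottom of the switch travel (inferred from tool height and force), still gripped with about 20 N pressing against the 12 N springs; I made no contact with the pot, bowls or spoon.

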